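# Turn a relief tile face-out and rack it

## Task

The plaster tile on the narrow easel stands with its relief hidden and its plain back showing. Take it, turn it over, and stand it on the ledge of the wide rack, relief facing out, lying flat against the front of the tile that is already there with all their edges flush. Do not drop it, do not shift the tile in the rack, and leave everything else alone.

Things in the scene. Friction and masses are not known exactly. Their poses are not given: they have to be found in the camera images.
- tile: the plaster tile to be turned, 100 wide (y) x 120 high (z) x 14 thick (x) mm, about 250 g; starts on the easel, relief against its backrest. Origin: centre of the block; x out of the relief face, y across the width, z along the height. Relief: raised flat border 14 wide and a round rosette, 2.5 high; back plain. Top and bottom alike.
- rack_tile: a second tile of the same size, leaning on the rack's backrest, relief out, on the ledge. Origin: centre of the block; x out of the relief face, y across the width, z along the height. Relief: raised flat border 14 wide and a round rosette, 2.5 high; back plain. Top and bottom alike.
- easel: narrow wooden easel (backrest 55 wide) for one tile, fixed; base 130 x 130 mm. Origin: middle of its base on the table; +x out of its open front, y along the ledge, z up. Backrest leans back (top to -x) 30 deg from vertical, 70 up the slope; ledge 140 long, square to it, meeting it at x = -5, z = 34. Ledge 22 deep up to a lip 6 high and 6 thick.
- rack: wide wooden rack (backrest 130 wide, outer 22 each side 108 up) for two tiles, fixed; base 130 x 130 mm. Origin: middle of its base on the table; +x out of its open front, y along the ledge, z up. Backrest leans back (top to -x) 30 deg from vertical, 70 up the slope; ledge 140 long, square to it, meeting it at x = -5, z = 34. Ledge 37 deep up to a lip 6 high and 6 thick.
- fragment_a: bystander, loose: rough lump of wall plaster, about 60 x 45 x 40 (mm); origin at its underside or middle
- fragment_b: bystander, loose: rough grey lump, about 80 x 50 x 50 (mm); origin at its underside or middle
- jar: bystander, loose: amber glass jar with a steel cap, 48 across, 60 tall (mm); origin at its underside or middle
- brush: bystander, loose: brush with a wooden handle, 170 long, lying (mm); origin at its underside or middle
- pot: bystander, loose: small white bowl, 66 across, 40 tall (mm); origin at its underside or middle
- scalpel: bystander, loose: steel scalpel, 165 long, 8 thick, lying (mm); origin at its underside or middle
- small_tile: bystander, loose: small plain fired tile, 60 x 60 x 12, lying flat (mm); origin at its underside or middle
Not all that is in view belongs to the job. What is shaped like the tile but black or yellow is not meant.

How it is judged:
By the outcome, as a careful person would: the job done as asked, in the order asked, and still so for the second after the job is handed in, with the robot touching nothing.
It also fails if it takes over 42 s, if anything falls off the work surface, if the arm or the gripper's body presses on something with over 40 N, if the wrist force passes 120 N, or if a joint passes its speed limit or range.

## Robot

A 7-joint arm with a two-finger parallel gripper is mounted at the origin on the work surface. World frame = base frame: x ahead of the robot, y to its left, z up, the work surface at z = 0. Lengths are in m, angles in rad, forces in N, time in s.
With the tool pointing down it reaches from about 0.4 to 0.85 m from the base axis. Payload 10.4 kg.
Tool frame: the origin (TCP) lies midway between the tips of the shut fingers; the grasp point (between the pads) lies 19 mm behind it; z points along the fingers, y is the line along which they close (so a half turn about z gives the same grasp; the last joint's range is limited). The gripper opens to 87 mm and grips with 3 to 60 N. Pads are 19 mm wide; open, the fingers measure 117 mm over their backs; the gripper's body (75 mm by 190 mm) begins 51 mm behind the grasp point.
Start: joints at [1.227, 0.332, -0.065, 1.46, 0.022, 1.35, -0.088], TCP at [0.197, -0.593, 0.223] pointing down, gripper open.
Joint ranges: [-2.6, 2.6], [-0.5, 2.12], [-1.47, 1.34], [0.16, 2.42], [-1.27, 4.41], [0.06, 2.06], [-2.6, 2.6]. Speed limits (rad/s): [2.22, 2.22, 2.79, 2.79, 3.14, 3.14, 3.14].

## Interface

Orientations are given as a unit quaternion [x, y, z, w].
In Python, from bench import r gives the robot as it stands.
- The arm moves only by the tool arm_command, never from a script. Its argument "moves" is one flat list of numbers, 4 for each row, row after row: the shift along the tool's x, y, z in cm, then the turn about the tool's z in degrees. A call has 1 to 12 rows; each row shifts and turns the commanded pose from where the row before left it, along the tool's axes as they then stand; what a row does not reach is not made up. A row lasts 1/12 s, in which the tool goes at most 41.7 mm and 7.16 degrees, less where a joint would pass 70% of its speed; a pose out of reach is approached as far as the arm can. A call with a gripper value outside its range is refused whole. "fingers" is the opening in per cent of the stroke, from 0 (shut) to 100 (fully open), set as the call begins (left out, the last holds). The fingers move at their own pace and stop on an object; "squeeze" is the grip in N (left out, the last holds). Time passes only in rows, so rows that do not move let the fingers close. It gives the time, the measured TCP pose, the force, the opening and the grip force at its end, in the units of the state.
- r.read_state(): the state, without advancing time (a new reading comes with each control period).
- r.camera(name): name is "scene" or "top"; returns the picture (384x512x3 uint8, red, green, blue); there is no depth.
- r.camera_info(name): a dict with "fx", "fy", "cx", "cy" (pixels), "k1" (the pictures are not rectified: a ray, as slopes to the right and down, at radius r is drawn at 1 + k1 r^2 times it, then the intrinsics apply), "origin" and "attitude" of the camera in the world. Camera axes: x right, y up, looking along -z (the intrinsics and any distortion apply to the point x, -y, -z); pixel columns grow to the right and rows downward; lengths in m; the calibration is good to about 2 mm. A picture is of the moment at which its call begins. camera_info takes no time and is no camera call.
- r.close_job(): hands the job in; it is judged then, once.
The state is a dict: "time": time; "joint_positions": joint angles; "joint_vel": joint speeds; "joint_torque": joint torques, N m; "ee_pos": TCP position; "eef_rot": TCP orientation; "ft_force": force on the tool from outside, world axes, zero at the start; "torque": the same for the moment, N m; "width": finger opening in m; "grip_force": force on a finger pad.
Only numpy, scipy, OpenCV 4.12 (cv2) and the standard library are available. Lean on these libraries where they do the work, as an engineer would, in place of code of your own. Each camera call takes 0.05 s, during which the arm holds its last target. There are 200 camera calls.

## Working session

There is one attempt and no reset: what is moved stays moved. The work goes in short steps, Python scripts to look and compute and a tool call to move; the robot and the scene stay as the last step left them, time stands still between calls to the robot, and variables do not carry over. Pictures are saved under pics/ and viewed, at most 10 in all, crops included, and the job is handed in when it is done.

Besides the shell and the picture viewer there is one more tool, called after "Emit:" as name(argument=value, ...) on one line, values as JSON. arm_command: Moves the arm, as the interface text tells. Its arguments: {"type":"object","properties":{"moves":{"type":"array"},"fingers":{"type":"number"},"squeeze":{"type":"number"}},"required":["moves"]}

```bash
ls; mkdir -p pics; python3 - <<'E'
from bench import r
import cv2
for n in("scene","top"):
    i=r.camera(n);cv2.imwrite(f"pics/{n}0.png",cv2.resize(i[:,:,::-1],(800,600),interpolation=cv2.INTER_CUBIC));print(r.camera_info(n))
s=r.read_state();print(s)
E
```

```text
pics
{'fx': 425.0536988343008, 'fy': 425.0536988343008, 'cx': 252.2946118559386, 'cy': 190.89375739010964, 'k1': -0.13111350630692667, 'origin': array([1.27155232, 0.29952937, 0.95886096]), 'attitude': array([0.21564097, 0.29481226, 0.75044358, 0.55083495])}
{'fx': 446.3127870656548, 'fy': 446.3127870656548, 'cx': 254.7979107561187, 'cy': 191.4390476356093, 'k1': 0.00663722047135541, 'origin': array([0.24164829, 0.0448593 , 1.14569491]), 'attitude': array([ 0.0848354 , -0.07989615, -0.66970286,  0.73342869])}
{'time': 0.1, 'joint_positions': array([ 1.22741629,  0.33279125, -0.06471576,  1.4608427 ,  0.02162909,
        1.34988308, -0.08850669]), 'joint_vel': array([ 0.00044526, -0.00198941,  0.00055041, -0.00112861,  0.00034926,
        0.00080838,  0.00062981]), 'joint_torque': array([ 1.51615161e-03, -6.24551225e+01,  2.47517478e-02, -3.90718281e+01,
       -6.13281853e-02,  3.65618721e-02,  9.20979824e-05]), 'ee_pos': array([ 0.19695859, -0.59280285,  0.22185141]), 'eef_rot': array([ 9.87162210e-01,  1.59719734e-01, -1.36282415e-04, -5.98612935e-04]), 'ft_force': array([ 0.4991511 ,  0.15861557, -0.3576013 ]), 'torque': array([ 0.02777572, -0.03024774,  0.05254815]), 'grip_force': 0.0, 'width': 0.08715660058481989}
```

View pics/scene0.png

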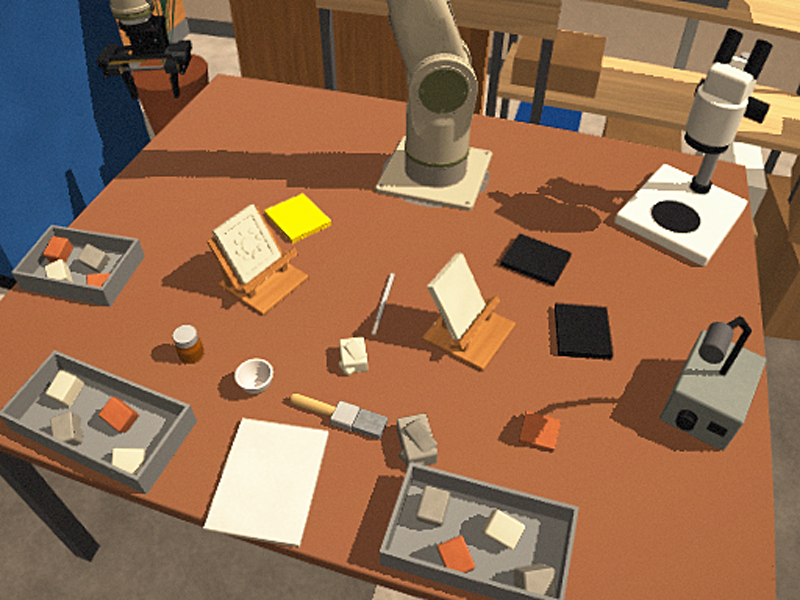

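View pics/top0.png

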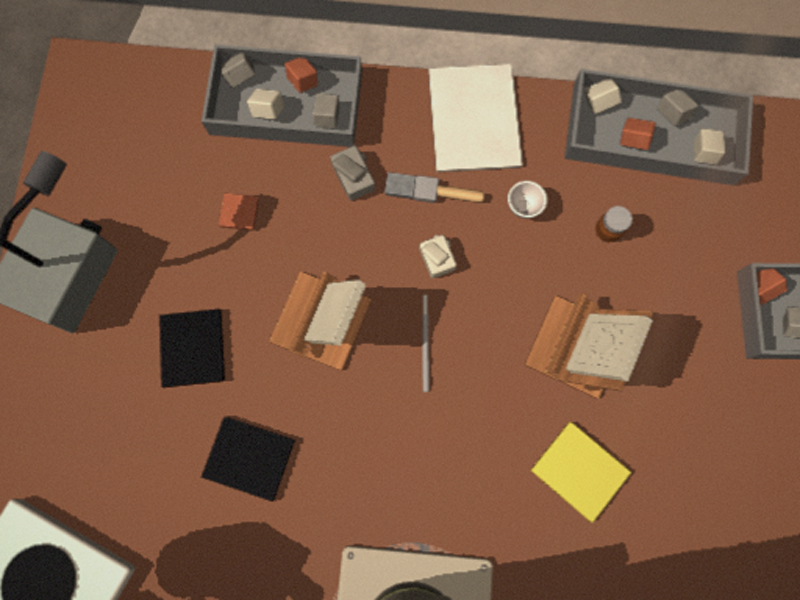

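The scene picture shows the cream tile with its plain back out on the narrow easel (about 460,295 of 800x600; top view 335,312). The relief tile is on the wide rack (250,245; top view 610,345). The look-alikes are yellow at (298,217) and black at (535,258) and (583,330), and are ruled out by colour. Neither of those stands on an easel. Next is one enlarged montage to confirm this and pick corners.

```bash
cat > h.py <<'E'
import numpy as np,cv2
from bench import r
from scipy.spatial.transform import Rotation as R
INF={n:r.camera_info(n) for n in("scene","top")}
def proj(n,P):
    c=INF[n];p=(np.atleast_2d(P)-c["origin"])@R.from_quat(c["attitude"]).as_matrix()
    s=np.c_[p[:,0],-p[:,1]]/-p[:,2:];s=s*(1+c["k1"]*(s**2).sum(1,keepdims=True))
    return s*[c["fx"],c["fy"]]+[c["cx"],c["cy"]]
def crop(img,x0,y0,w,h,k):  # crop with ticks each 10 px
    o=cv2.resize(np.ascontiguousarray(img[y0:y0+h,x0:x0+w,::-1]),None,fx=k,fy=k,interpolation=cv2.INTER_CUBIC)
    for x in range(-(-x0//10)*10,x0+w,10):
        cv2.line(o,(int((x-x0+.5)*k),0),(int((x-x0+.5)*k),5),(0,255,0),1);cv2.putText(o,str(x),(int((x-x0+.5)*k)-8,14),0,.3,(0,255,0),1)
    for y in range(-(-y0//10)*10,y0+h,10):
        cv2.line(o,(0,int((y-y0+.5)*k)),(5,int((y-y0+.5)*k)),(0,255,0),1);cv2.putText(o,str(y),(6,int((y-y0+.5)*k)+3),0,.3,(0,255,0),1)
    return o
U=np.array([-.5,0,3**.5/2]);N=np.array([3**.5/2,0,.5]);P0=np.array([-.005,0,.034])
def onslope(p,n,y,u):  # stand pose p=(x,y,yaw), point n out of backrest, y along, u up
    q=P0+n*N+u*U+np.array([0,y,0]);c,s=np.cos(p[2]),np.sin(p[2])
    return np.array([p[0]+c*q[0]-s*q[1],p[1]+s*q[0]+c*q[1],q[2]])
def base(p,x,y,z=0):
    c,s=np.cos(p[2]),np.sin(p[2]);return np.array([p[0]+c*x-s*y,p[1]+s*x+c*y,z])
E
python3 - <<'E'
from h import *
s=r.camera("scene");t=r.camera("top")
m=np.vstack([np.hstack([crop(s,250,155,100,75,4),crop(t,162,163,100,75,4)]),np.hstack([crop(s,118,127,100,75,4),crop(t,330,182,100,75,4)])])
cv2.imwrite("pics/m1.png",m)
E
```

```text
(no output)
```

View pics/m1.png

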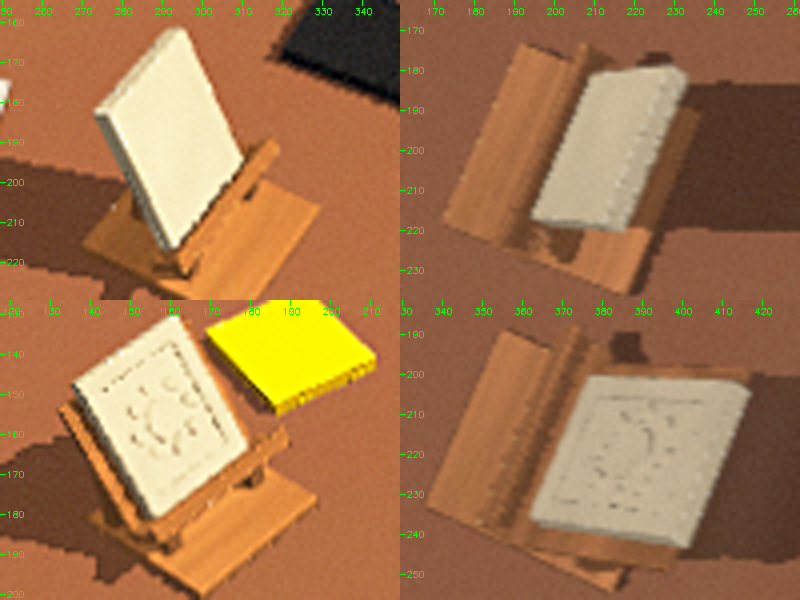

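Confirmed: the cream slab on the narrow easel shows a plain face, and the relief tile is on the wide rack. I'm fitting both stand poses from the corners.

```bash
cat > fit.py <<'E'
from h import *
from scipy.optimize import least_squares
O={"es":("scene",250,155),"et":("top",162,163),"rs":("scene",118,127),"rt":("top",330,182)}
# (view, crop x, y, kind, coords) ; kind b: base x,y ; s: n(None=t),y,u
E_=[("es",82,245,"b",-65,-65),("es",320,207,"b",65,65),("et",125,42,"b",65,-65),("et",42,215,"b",65,65),("et",232,293,"b",-65,65),
 ("es",104,117,"s",None,-50,120),("es",183,29,"s",None,50,120),("es",95,108,"s",0,-50,120),("es",243,160,"s",None,50,3),("es",168,250,"s",None,-50,0),
 ("et",287,74,"s",0,-50,120),("et",230,230,"s",0,50,120),("et",262,68,"s",None,-50,120),("et",207,228,"s",None,50,120)]
R_=[("rs",95,215,"b",-65,-65),("rs",318,200,"b",65,65),("rs",203,297,"b",65,-65),("rt",105,30,"b",65,-65),("rt",28,205,"b",65,65),("rt",218,290,"b",-65,65),
 ("rs",75,85,"s",None,-50,120),("rs",180,15,"s",None,50,120),("rs",248,145,"s",None,50,0),("rs",155,220,"s",None,-50,0),
 ("rt",338,78,"s",None,-50,120),("rt",278,245,"s",None,50,120),("rt",188,75,"s",None,-50,0),("rt",130,220,"s",None,50,0)]
def fit(L,p0):
    def f(v):
        o=[]
        for a in L:
            n,x0,y0=O[a[0]]
            if a[3]=="b": P=base(v,a[4]/1e3,a[5]/1e3)
            else: P=onslope(v,(v[3] if a[4] is None else a[4]/1e3),v[4]+a[5]/1e3,a[6]/1e3)
            o.append(proj(n,P)[0]-[a[1]/4-.5+x0,a[2]/4-.5+y0])
        return np.ravel(o)
    s=least_squares(f,[*p0,.015,0],loss="soft_l1",x_scale=[.1,.1,.5,.01,.01]);print(np.round(s.x,4));print(np.round(f(s.x).reshape(-1,2),1).tolist());return s.x
if __name__=="__main__":
    fit(E_,[.5,.15,1.2]);fit(R_,[.5,-.25,1.2])
E
python3 fit.py
```

```text
[ 0.4678  0.1915  1.2841  0.011  -0.0033]
[[-0.8, 2.4], [-0.0, 2.5], [-0.4, 0.0], [0.5, 1.6], [-0.9, 0.4], [0.6, -1.0], [-0.4, -0.3], [-0.3, 1.3], [-0.6, -0.1], [1.3, 0.2], [0.5, 0.3], [-1.8, 0.7], [2.8, -0.3], [-0.2, -0.8]]
[ 0.4601 -0.2375  1.2273  0.0156  0.0019]
[[-2.4, 3.0], [-0.2, 1.0], [-0.4, 1.2], [-0.6, 0.4], [-0.2, 1.0], [-0.5, 1.1], [0.4, -0.4], [-1.4, -0.4], [-0.1, 0.1], [0.4, -0.5], [-0.2, 0.7], [-0.6, -1.5], [0.5, 0.3], [0.5, -0.3]]
```

```bash
sed -i 's|base(v,a\[4\]/1e3,a\[5\]/1e3)|base(v,a[4]/1e3,a[5]/1e3,v[5])|; s|,.015,0\],loss|,.015,0,.01],loss|; s|.01,.01\])|.01,.01,.01])|' fit.py
cat >> fit.py <<'E'
    e=fit(E_,[.5,.15,1.2]);q=fit(R_,[.5,-.25,1.2]);np.save("p.npy",[e,q])
    im={n:r.camera(n) for n in INF};K=4;big={n:cv2.resize(im[n],None,fx=K,fy=K,interpolation=cv2.INTER_CUBIC) for n in im}
    for v in(e,q):
        for n in big:
            B=[base(v,x,y,v[5]) for x,y in((.065,.065),(.065,-.065),(-.065,-.065),(-.065,.065))]
            for t in(0,v[3]):
                F=[onslope(v,t,v[4]+y,u) for y,u in((-.05,0),(.05,0),(.05,.12),(-.05,.12))]
                cv2.polylines(big[n],[np.int32((proj(n,F)+.5)*K)],True,(255,0,0) if t else (0,0,255),1)
            cv2.polylines(big[n],[np.int32((proj(n,B)+.5)*K)],True,(0,255,0),1)
    c=[big[n][y*4:y*4+300,x*4:x*4+400,::-1] for n,x,y in O.values()]
    cv2.imwrite("pics/m2.png",np.vstack([np.hstack(c[:2]),np.hstack(c[2:])]))
E
python3 fit.py|tail -4
```

```text
[ 0.4677  0.1908  1.2876  0.0118 -0.0031  0.01  ]
[[-0.9, 0.2], [0.1, 0.1], [-0.7, -0.9], [0.1, 1.1], [-0.8, -0.1], [0.6, -1.1], [-0.5, -0.4], [-0.5, 1.2], [-0.6, -0.3], [1.4, 0.1], [0.7, 0.3], [-1.5, 0.8], [2.7, -0.4], [-0.1, -0.8]]
[ 0.4604 -0.2358  1.2249  0.0135  0.0016  0.008 ]
[[-2.5, 1.4], [-0.1, -0.6], [-0.4, -0.4], [-0.5, -0.5], [-0.3, 0.3], [-0.4, 0.7], [0.4, -0.2], [-1.3, -0.1], [-0.0, 0.3], [0.3, -0.3], [-0.3, 0.9], [-0.8, -1.4], [0.6, 0.4], [0.4, -0.2]]
```

View pics/m2.png

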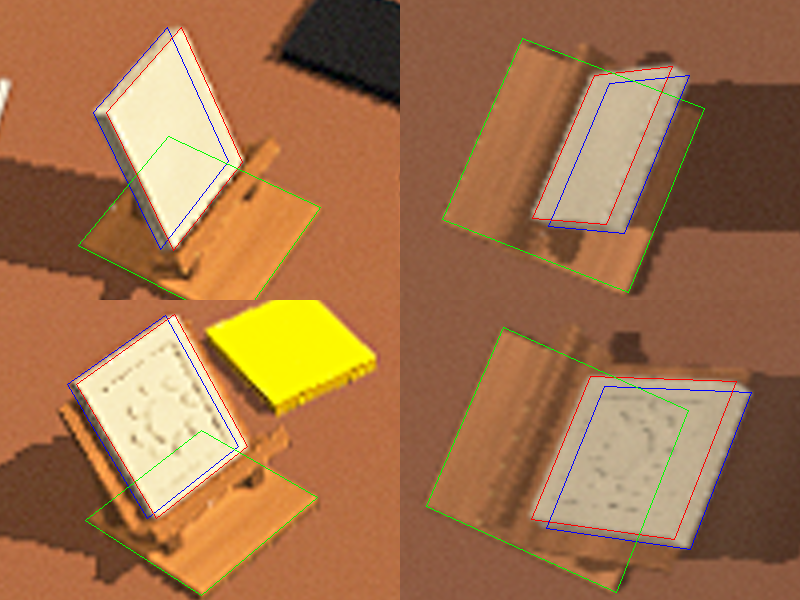

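```bash
cat > plan.py <<'E'
from h import *
e,q=np.load("p.npy")
def state():
    s=r.read_state();M=R.from_quat(s["eef_rot"]).as_matrix();return s,np.array(s["ee_pos"]),np.degrees(np.arctan2(M[1,0],M[0,0]))
def plan(wps,p=None,yaw=None,v=3.0,w=6.0):
    """wps: (xyz, yaw of tool x deg (unwrapped, or None), nrows). prints rows"""
    s,p0,y0=state();p=p0 if p is None else p;yaw=y0 if yaw is None else yaw
    for t,ty,n in wps:
        t=np.array(t);ty=yaw if ty is None else ty;out=[]
        n=n or int(max(np.ceil(np.linalg.norm(t-p)*100/v),np.ceil(abs(ty-yaw)/w),1))
        for k in range(n,0,-1):
            d=(t-p)/k;a=np.radians(yaw);T=np.array([[np.cos(a),np.sin(a),0],[np.sin(a),-np.cos(a),0],[0,0,-1]])
            m=np.round(d@T*100,1);rot=-round((ty-yaw)/k);p=p+T@m/100;yaw-=rot;out+=[*(m+0.).tolist(),rot]
        print(n,np.round(p,4),round(yaw,1),str(out).replace(".0,",",").replace(" ",""))
    return p,yaw
# slope-frame point -> world
def E(x,z,y=0): return base(e,x,y+e[4],z)
def Q(x,z,y=0): return base(q,x,y+q[4],z)
ye=np.degrees(e[2])+90   # tool x yaw with tool y = easel +x
yq=np.degrees(q[2])-90   # tool y = rack -x
E
python3 - <<'E'
from plan import *
print(state()[1:],ye,yq,E(-.045,.2),Q(0,.2))
y=18.4
plan([((.45,-.42,.24),60,0),((.55,-.1,.25),110,0),(E(-.045,.22),ye,0),(E(-.045,.126),ye,5)])
E
```

```text
(array([ 0.19706199, -0.59302664,  0.22231959]), np.float64(18.37920197311839)) 163.7751629197408 -19.81901812143242 [0.45803712 0.14672077 0.2       ] [ 0.45888831 -0.23530158  0.2       ]
11 [ 0.4504 -0.4199  0.2403] 60.4 [2.7,-0.8,-0.2,-4,2.7,-0.6,-0.2,-4,2.8,-0.4,-0.2,-4,2.8,-0.2,-0.1,-4,2.8,0,-0.2,-4,2.8,0.2,-0.1,-4,2.7,0.4,-0.2,-4,2.7,0.6,-0.1,-3,2.7,0.7,-0.2,-4,2.6,0.9,-0.1,-3,2.6,1.1,-0.2,-4]
12 [ 0.5496 -0.0997  0.2503] 110.4 [2.7,-0.6,-0.1,-4,2.8,-0.4,-0.1,-4,2.8,-0.2,-0.1,-4,2.8,0,-0.1,-4,2.8,0.2,-0.1,-4,2.8,0.4,-0.1,-4,2.7,0.6,-0.1,-4,2.7,0.7,-0.1,-4,2.6,0.9,0,-4,2.6,1.1,-0.1,-5,2.4,1.3,0,-4,2.4,1.5,-0.1,-5]
9 [0.4585 0.1466 0.2203] 163.4 [2.9,0,0.3,-6,2.9,0.3,0.3,-6,2.9,0.6,0.3,-6,2.8,0.9,0.4,-6,2.7,1.2,0.3,-6,2.5,1.5,0.4,-6,2.3,1.7,0.3,-6,2.2,1.9,0.4,-6,1.9,2.2,0.3,-5]
5 [0.4585 0.1466 0.1263] 163.4 [0,0,1.9,0,0,0,1.9,0,0,0,1.9,0,0,0,1.9,0,0,0,1.8,0]
```

Emit:
arm_command(moves=[2.7,-0.8,-0.2,-4,2.7,-0.6,-0.2,-4,2.8,-0.4,-0.2,-4,2.8,-0.2,-0.2,-4,2.8,0,-0.2,-4,2.8,0.2,-0.2,-4,2.7,0.4,-0.2,-4,2.7,0.6,-0.2,-3,2.7,0.7,-0.2,-4,2.6,0.9,-0.2,-3,2.6,1.1,-0.2,-4,0,0,0,0], fingers=100, squeeze=15)

```text
time: 1.3
ee_pos: [0.4571, -0.4132, 0.2452]
eef_rot: [0.86, 0.51, 0.002, -0.0]
ft_force: [0.5, 0.6, -0.3]
width: 0.087
grip_force: 0.0
```

Emit:
arm_command(moves=[2.7,-0.6,-0.1,-4,2.8,-0.4,-0.1,-4,2.8,-0.2,-0.1,-4,2.8,0,-0.1,-4,2.8,0.2,-0.1,-4,2.8,0.4,-0.1,-4,2.7,0.6,-0.1,-4,2.7,0.7,-0.1,-4,2.6,0.9,0,-4,2.6,1.1,-0.1,-5,2.4,1.3,0,-4,2.4,1.5,-0.1,-5])

```text
time: 2.3
ee_pos: [0.5497, -0.0968, 0.2548]
eef_rot: [0.568, 0.823, -0.0, 0.0]
ft_force: [0.9, -0.1, -0.6]
width: 0.0869
grip_force: 0.0
```

Emit:
arm_command(moves=[2.9,0,0.3,-6,2.9,0.3,0.3,-6,2.9,0.6,0.3,-6,2.8,0.9,0.4,-6,2.7,1.2,0.3,-6,2.5,1.5,0.4,-6,2.3,1.7,0.3,-6,2.2,1.9,0.4,-6,1.9,2.2,0.3,-5,0,0,0,0,0,0,0,0], fingers=70)

```text
time: 3.22
ee_pos: [0.4573, 0.1491, 0.2247]
eef_rot: [0.141, 0.99, -0.0, 0.0]
ft_force: [0.7, 0.0, -0.4]
width: 0.0609
grip_force: 0.0
```

```bash
python3 - <<'E'
from plan import *
s,p,y=state();print(p,y,ye,s["width"])
plan([(E(-.05,.2),ye,2),(E(-.05,.126),None,6)])
c=[crop(r.camera("scene"),215,95,130,150,3),crop(r.camera("top"),150,125,130,150,3)]
cv2.imwrite("pics/m3.png",np.hstack(c))
E
```

```text
[0.45725654 0.14914278 0.22472386] 163.74369471073015 163.7751629197408 0.060873449498732975
2 [0.4563 0.1421 0.1997] 163.7 [-0.1,-0.4,1.2,0,0,-0.3,1.3,0]
6 [0.4563 0.1421 0.1257] 163.7 [0,0,1.2,0,0,0,1.2,0,0,0,1.2,0,0,0,1.3,0,0,0,1.2,0,0,0,1.3,0]
```

View pics/m3.png

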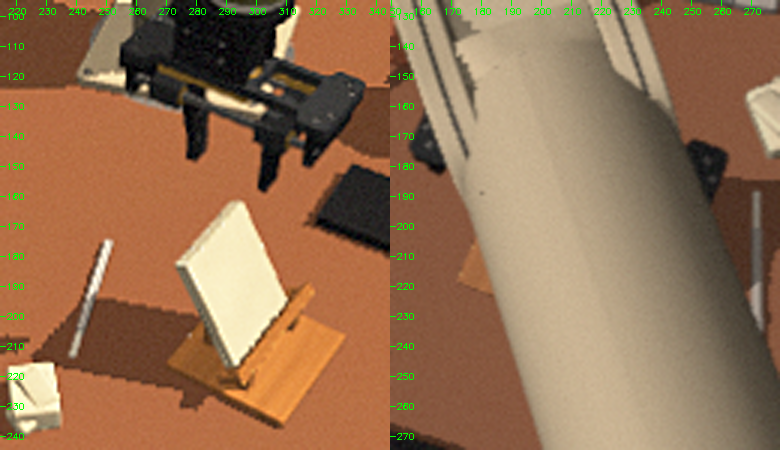

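The gripper is above the easel, with the tips at scene pixels of about (280,147) and (304,158). The top view is hidden by the arm.

```bash
python3 - <<'E'
from plan import *
s,p,y=state();print(proj("scene",p), proj("scene",[E(-.053,.145,-.05),E(-.053,.145,.05),E(-.053,.145)]))
E
```

```text
[[290.57363639 151.02008648]] [[276.70853449 182.65814654]
 [295.33829087 161.24287601]
 [286.26273799 171.67833222]]
```

Emit:
arm_command(moves=[-0.1,-0.4,1.2,0,0,-0.3,1.3,0,0,0,1.2,0,0,0,1.2,0,0,0,1.2,0,0,0,1.2,0,0,0,0,0])

```text
time: 3.9
ee_pos: [0.4562, 0.1391, 0.1489]
eef_rot: [0.145, 0.989, -0.0, -0.002]
ft_force: [-1.3, -1.0, -0.4]
width: 0.0606
grip_force: 0.0
```

```bash
python3 - <<'E'
from plan import *
s,p,y=state();print(p,y,s["ft_force"],s["joint_positions"])
cv2.imwrite("pics/m4.png",crop(r.camera("scene"),245,120,90,100,6))
E
```

```text
[0.45620606 0.13909647 0.14887242] 163.37739159517236 [-1.32319863 -0.95032389 -0.44510204] [ 0.44367201  0.14994691 -0.8833487   1.89482977  0.12509261  1.1574226
  0.79568787]
```

View pics/m4.png

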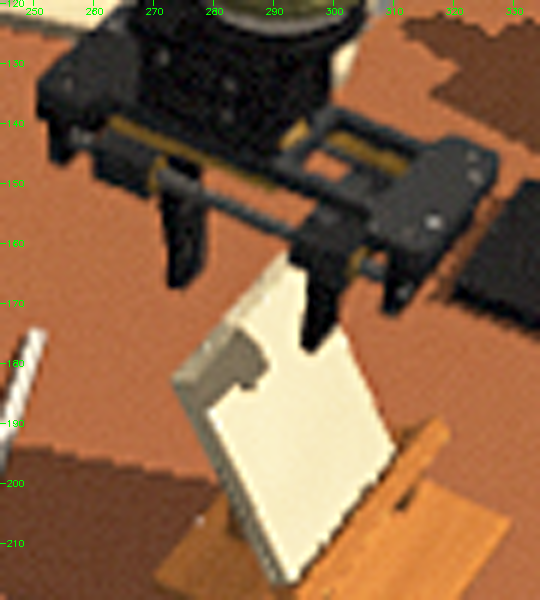

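The fingers straddle the tile's top edge: front tip at (297,178), rear tip at (274,167). I'll lower, narrow the opening, then swing the tile upright.

Emit:
arm_command(moves=[0,0,0.8,0,0,0,0.8,0,0,0,0.7,0,0,0,0,0])

```text
time: 4.28
ee_pos: [0.4568, 0.1393, 0.1271]
eef_rot: [0.145, 0.99, -0.0, -0.001]
ft_force: [-0.1, -0.2, 0.1]
width: 0.0611
grip_force: 0.0
```

Emit:
arm_command(moves=[0,0,0,0,0,0,0,0,0,0,0,0,0,0,0,0], fingers=42, squeeze=5)

```text
time: 4.62
ee_pos: [0.4577, 0.1396, 0.1289]
eef_rot: [0.145, 0.989, 0.0, 0.0]
ft_force: [0.1, -0.2, 0.1]
width: 0.0421
grip_force: 0.0
```

Emit:
arm_command(moves=[0,0.5,0,0,0,0.5,0,0,0,0.5,0,0,0,0.5,0,0,0,0.5,0,0,0,0.5,0,0,0,0.5,-0.1,0,0,0.5,-0.1,0,0,0.5,-0.1,0,0,0.3,-0.1,0,0,0,0,0])

```text
time: 5.53
ee_pos: [0.4713, 0.1865, 0.1328]
eef_rot: [0.144, 0.99, 0.0, 0.0]
ft_force: [-0.2, -0.1, 0.2]
width: 0.0364
grip_force: 0.2
```

```bash
python3 - <<'E'
from plan import *
s,p,y=state();print(p,y,s["ft_force"],s["width"],E(0,.131))
cv2.imwrite("pics/m5.png",crop(r.camera("scene"),255,115,90,100,6))
E
```

```text
[0.47131966 0.18649477 0.13276553] 163.4315831255453 [-0.2442138  -0.13083627  0.23064766] 0.03639048647281775 [0.47061045 0.18992854 0.131     ]
```

View pics/m5.png

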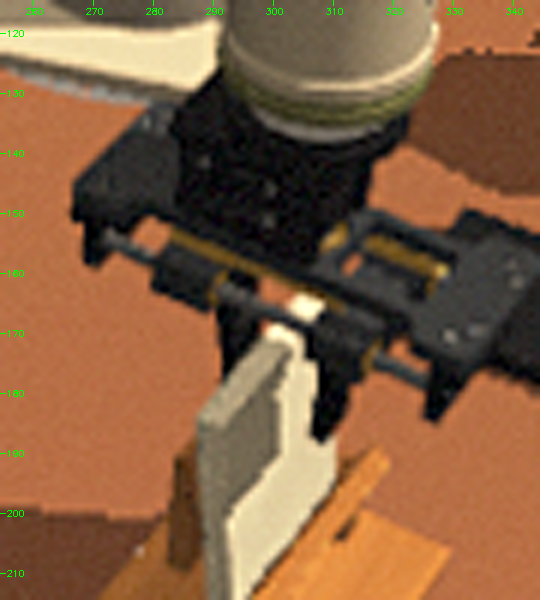

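The tile is swung almost upright between the fingers, with its top edge from (288,183) to about (305,163). Now I'll grip it.

Emit:
arm_command(moves=[0,0,0,0,0,0,0,0,0,0,0,0,0,0,0,0,0,0,0,0,0,0,0,0,0,0,0,0,0,0,0,0], fingers=5, squeeze=25)

```text
time: 6.25
ee_pos: [0.4712, 0.1858, 0.1325]
eef_rot: [0.144, 0.99, 0.0, 0.0]
ft_force: [2.1, 1.9, -2.5]
width: 0.0139
grip_force: 24.7
```

Emit:
arm_command(moves=[0,0,-0.3,0,0,0,-0.5,0,0,0,-1,0,0,0,-1.5,0,0,0,-1.5,0,0,0,-1.5,0,0,0,-1.5,0,0,0,-1.5,0,0,0,-0.7,0,0,0,0,0])

```text
time: 7.08
ee_pos: [0.4719, 0.1858, 0.2345]
eef_rot: [0.145, 0.989, 0.0, 0.001]
ft_force: [-0.7, 0.8, -2.2]
width: 0.0134
grip_force: 24.9
```

```bash
python3 - <<'E'
from plan import *
s,p,y=state();print(p,y,s["ft_force"],s["torque"],s["width"],s["grip_force"])
cv2.imwrite("pics/m6.png",crop(r.camera("scene"),250,60,100,125,5)[:600])
E
```

```text
[0.47187108 0.18577373 0.23449071] 163.3693648231635 [-0.73707691  0.79940603 -2.1876462 ] [ 0.13544572 -0.12358439 -0.04237356] 0.013444236855063596 24.930008217925206
```

View pics/m6.png

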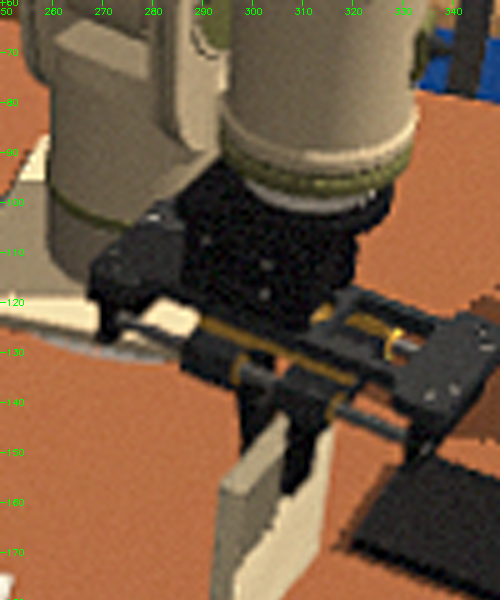

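The tile is held upright (opening 13.4 mm, 25 N) and clear of the easel. Next I'll carry it over with a half turn.

```bash
python3 - <<'E'
from plan import *
p,y=plan([((.50,.10,.29),133,6),((.52,-.05,.30),75,11),(Q(.03,.29,.0017),25,10),(Q(.014,.26,.0017),yq,9)])
print(Q(.014,.26,.0017),yq)
E
```

```text
6 [0.5004 0.1001 0.2902] 133.4 [-0.9,-1.2,-0.9,5,-1,-1.2,-1,5,-1,-1.1,-0.9,5,-1.2,-0.9,-1,5,-1.2,-0.9,-0.9,5,-1.3,-0.7,-1,5]
11 [ 0.5204 -0.0504  0.3002] 75.4 [-1.1,-0.8,-0.1,5,-1.2,-0.7,-0.1,5,-1.2,-0.6,-0.1,5,-1.3,-0.5,-0.1,5,-1.3,-0.4,-0.1,5,-1.4,-0.3,-0.1,6,-1.4,-0.1,-0.1,5,-1.4,0,-0.1,6,-1.3,0.2,-0.1,5,-1.3,0.3,0,6,-1.4,0.4,-0.1,5]
10 [ 0.4673 -0.2069  0.2902] 25.4 [-1.6,-0.1,0.1,5,-1.7,0,0.1,5,-1.6,0.2,0.1,5,-1.6,0.3,0.1,5,-1.6,0.5,0.1,5,-1.5,0.6,0.1,5,-1.5,0.7,0.1,5,-1.4,0.8,0.1,5,-1.4,1,0.1,5,-1.3,1.1,0.1,5]
9 [ 0.4624 -0.2218  0.2602] -19.6 [-0.1,0.1,0.3,5,-0.1,0.1,0.3,5,-0.1,0.2,0.3,5,-0.1,0.2,0.4,5,-0.1,0.1,0.3,5,-0.1,0.2,0.4,5,0,0.2,0.3,5,0,0.1,0.4,5,0,0.2,0.3,5]
[ 0.4620357  -0.22155444  0.26      ] -19.81901812143242
```

Emit:
arm_command(moves=[-0.9,-1.2,-0.9,5,-1,-1.2,-1,5,-1,-1.1,-0.9,5,-1.2,-0.9,-1,5,-1.2,-0.9,-0.9,5,-1.3,-0.7,-1,5,-1.1,-0.8,-0.1,5,-1.2,-0.7,-0.1,5,-1.2,-0.6,-0.1,5,-1.3,-0.5,-0.1,5,-1.3,-0.4,-0.1,5,-1.4,-0.3,-0.1,6])

```text
time: 8.13
ee_pos: [0.5098, 0.0173, 0.2944]
eef_rot: [0.628, 0.778, -0.001, -0.001]
ft_force: [-0.4, 0.7, -2.7]
width: 0.0135
grip_force: 25.0
```

Emit:
arm_command(moves=[-1.4,-0.1,-0.1,5,-1.4,0,-0.1,6,-1.3,0.2,-0.1,5,-1.3,0.3,0,6,-1.4,0.4,-0.1,5,-1.6,-0.1,0.1,5,-1.7,0,0.1,5,-1.6,0.2,0.1,5,-1.6,0.3,0.1,5,-1.6,0.5,0.1,5,-1.5,0.6,0.1,5,-1.5,0.7,0.1,5])

```text
time: 9.13
ee_pos: [0.483, -0.1601, 0.2913]
eef_rot: [0.939, 0.343, -0.001, -0.001]
ft_force: [-0.2, 0.3, -2.9]
width: 0.0138
grip_force: 25.0
```

Emit:
arm_command(moves=[-1.4,0.8,0.1,5,-1.4,1,0.1,5,-1.3,1.1,0.1,5,-0.1,0.1,0.3,5,-0.1,0.1,0.3,5,-0.1,0.2,0.3,5,-0.1,0.2,0.4,5,-0.1,0.1,0.3,5,-0.1,0.2,0.4,5,0,0.2,0.3,5,0,0.1,0.4,5,0,0.2,0.3,5])

```text
time: 10.13
ee_pos: [0.4616, -0.2216, 0.258]
eef_rot: [0.985, -0.172, -0.001, -0.0]
ft_force: [-0.2, 0.9, -1.8]
width: 0.0137
grip_force: 25.0
```

Emit:
arm_command(moves=[0,0,0,0,0,0,0,0,0,0,0,0])

```text
time: 10.38
ee_pos: [0.4621, -0.2216, 0.2592]
eef_rot: [0.986, -0.169, -0.0, -0.0]
ft_force: [-0.1, 0.3, -2.2]
width: 0.0141
grip_force: 25.0
```

```bash
python3 - <<'E'
from plan import *
s,p,y=state();print(p,y,yq,s["ft_force"],s["width"],s["joint_positions"])
plan([(Q(.014,.18,.0017),yq,6)])
cv2.imwrite("pics/m7.png",np.hstack([crop(r.camera("scene"),100,70,100,150,4),crop(r.camera("top"),320,150,100,150,4)]))
E
```

```text
[ 0.46208132 -0.22160694  0.25921852] -19.44294101650097 -19.81901812143242 [-0.12768866  0.34970953 -2.24301084] 0.014062672877998299 [ 0.72748202  0.08895457 -0.39109394  1.67985737  0.03439962  1.38028459
 -1.57889781]
6 [ 0.4621 -0.2216  0.1802] -19.4 [0,0,1.3,0,0,0,1.3,0,0,0,1.3,0,0,0,1.3,0,0,0,1.4,0,0,0,1.3,0]
```

View pics/m7.png

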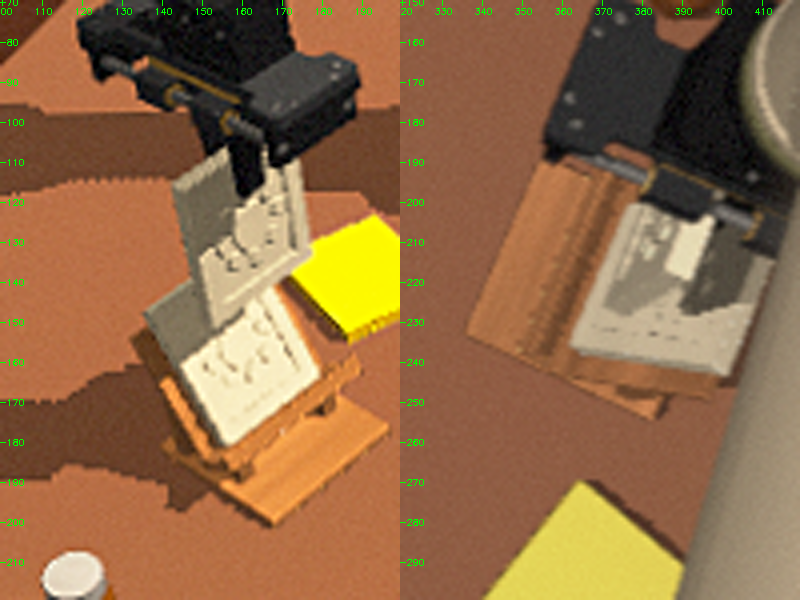

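The relief now faces the rack's front. The held tile's front corners in the scene picture are at (152,151.5), (177.5,132.5) and (142.5,116). I'm fitting its offset in the grip.

```bash
python3 - <<'E'
from plan import *
from scipy.optimize import least_squares
s,p,y=state();a=np.radians(y);T=np.array([[np.cos(a),np.sin(a),0],[np.sin(a),-np.cos(a),0],[0,0,-1]])
px=np.array([[152,151.5],[177.5,132.5],[142.5,116]])
C=np.array([[.05,-.007,.06],[-.05,-.007,.06],[.05,-.007,-.06]])
def f(v):
    c,sn=np.cos(v[2]),np.sin(v[2]);q=C.copy();q[:,0]=c*C[:,0]+sn*C[:,2]+v[0];q[:,2]=-sn*C[:,0]+c*C[:,2]+v[1];q[:,1]+=v[3]*(C[:,2]+.045)
    return np.ravel(proj("scene",p+q@T.T)-px)
for fix in(0,1):
    g=(lambda v:f([*v,0])) if fix else (lambda v:f(v))
    o=least_squares(g,[0,.03,0] if fix else [0,.03,0,0],x_scale=.01);print(np.round(o.x,4),np.round(o.fun,1))
print("rack y of TCP",(-np.sin(q[2])*(p[0]-q[0])+np.cos(q[2])*(p[1]-q[1])), "x",np.cos(q[2])*(p[0]-q[0])+np.sin(q[2])*(p[1]-q[1]),q)
E
```

```text
[ 0.0076  0.0224 -0.0097 -0.0551] [ 0.3 -0.1 -0.3  0.1 -0.  -0. ]
[ 0.0053  0.0254 -0.0153] [-0.3 -0.5 -0.9 -0.4  1.   0.8]
rack y of TCP 0.0030627213437874937 x 0.013969869969095852 [ 0.46040373 -0.23584773  1.22488921  0.01347501  0.00161083  0.00800522]
```

```bash
cat > edges.py <<'E'
from plan import *
from scipy.optimize import least_squares
def obs(img,n,A,B,S=1.0,k=25,h=3.5):
    """points on the strongest colour edge near predicted 3D segment A-B; S: image scale"""
    a,b=proj(n,[A,B]);d=(b-a)/np.linalg.norm(b-a);nn=np.array([-d[1],d[0]])
    o=np.arange(-h,h+.01,.2);t=np.linspace(.1,.9,k)
    P=a+(b-a)*t[:,None];X=P[:,None]+o[None,:,None]*nn
    X=((X+.5)*S-.5).astype(np.float32)
    V=cv2.remap(cv2.GaussianBlur(img,(0,0),.6*S).astype(np.float32),X[...,0],X[...,1],cv2.INTER_CUBIC)
    g=np.abs(np.gradient(V,axis=1)).sum(2);w=g*np.exp(-(o/2.5)**2)
    i=w.argmax(1);m=g.max(1)
    return P+o[i][:,None]*nn,nn,m
def fit_edges(model,v0,edges,imgs,reg,iters=5,verbose=True):
    """model(v)->dict of corners; edges: (imgkey,cam,c1,c2); imgs[key]=(img,scale)"""
    v=np.array(v0,float)
    for it in range(iters):
        M=model(v);D=[(e,)+obs(imgs[e[0]][0],e[1],M[e[2]],M[e[3]],imgs[e[0]][1],h=4 if it<2 else 2.5) for e in edges]
        def f(u):
            M=model(u);r_=[]
            for e,X,nn,m in D:
                a,b=proj(e[1],[M[e[2]],M[e[3]]]);d=(b-a)/np.linalg.norm(b-a);r_.append(((X-a)@np.array([-d[1],d[0]]))*(m>np.median(m)*.5))
            return np.concatenate(r_+[(u-v0)/reg])
        s=least_squares(f,v,loss="soft_l1",f_scale=.3,x_scale=.01);v=s.x
    if verbose:
        F=f(v)[:25*len(edges)].reshape(-1,25)
        for e,x in zip(edges,F): print(e,"med %.2f sd %.2f"%(np.median(x),x.std()))
    return v
def box(fn):  # fn(n in 0/1, ysign, usign)
    return {f"{'bf'[i]}{'lr'[j]}{'du'[k]}":fn(i,j,k) for i in(0,1) for j in(0,1) for k in(0,1)}
def rackm(v): return box(lambda i,j,k:onslope(v,.014*i,.1*j-.05,.12*k))
E
python3 - <<'E'
from edges import *
im={"s":(cv2.imread("pics/scene0.png")[...,::-1].copy(),1.5625),"t":(cv2.imread("pics/top0.png")[...,::-1].copy(),1.5625),"h":(r.camera("scene"),1.0)}
v0=[*base(q,0,q[4])[:2],q[2]]
ed=[("s","scene","frd","fru"),("s","scene","fld","frd"),("s","scene","bld","blu"),("s","scene","blu","bru"),("t","top","flu","fld"),("t","top","frd","fru"),("t","top","fld","frd"),("t","top","blu","bru")]
v=fit_edges(rackm,v0,ed,im,np.array([.01,.01,.05]));print("rack tile frame",v,np.degrees(v[2]));np.save("rt.npy",v)
s,p,y=state()
def held(u):
    a=np.radians(y);T=np.array([[np.cos(a),np.sin(a),0],[np.sin(a),-np.cos(a),0],[0,0,-1]])
    def f(i,j,k):
        X,Z=(.05-.1*j),(.06-.12*k);c,sn=np.cos(u[2]),np.sin(u[2])
        return p+T@np.array([u[0]+c*X+sn*Z,.007-.014*i+u[3]*(Z+.045),u[1]-sn*X+c*Z])
    return box(f)
ed=[("h","scene","frd","fru"),("h","scene","fld","frd"),("h","scene","bld","blu"),("h","scene","fld","flu")]
for st in([.002,.025,0,0],[.007,.025,-.01,0]):
    u=fit_edges(held,st,ed,im,np.array([.01,.01,.03,.03]));print("held",np.round(u,4))
np.save("held.npy",u)
E
```

```text
('s', 'scene', 'frd', 'fru') med -0.12 sd 0.18
('s', 'scene', 'fld', 'frd') med -0.11 sd 0.21
('s', 'scene', 'bld', 'blu') med 1.08 sd 0.19
('s', 'scene', 'blu', 'bru') med 0.09 sd 0.20
('t', 'top', 'flu', 'fld') med 0.12 sd 0.15
('t', 'top', 'frd', 'fru') med -0.10 sd 0.26
('t', 'top', 'fld', 'frd') med 0.07 sd 0.18
('t', 'top', 'blu', 'bru') med -0.13 sd 0.23
rack tile frame [ 0.4584461  -0.23339605  1.22018059] 69.9111980307389
('h', 'scene', 'frd', 'fru') med -0.07 sd 0.58
('h', 'scene', 'fld', 'frd') med 0.00 sd 0.62
('h', 'scene', 'bld', 'blu') med 0.14 sd 0.98
('h', 'scene', 'fld', 'flu') med 0.00 sd 0.51
held [ 0.0001  0.0327 -0.0126 -0.0015]
('h', 'scene', 'frd', 'fru') med -0.10 sd 0.48
('h', 'scene', 'fld', 'frd') med 0.00 sd 0.61
('h', 'scene', 'bld', 'blu') med 0.21 sd 0.91
('h', 'scene', 'fld', 'flu') med 0.00 sd 0.33
held [-0.      0.0334 -0.0215  0.0007]
```

```bash
cat >> edges.py <<'E'
def heldm(p,y):
    a=np.radians(y);T=np.array([[np.cos(a),np.sin(a),0],[np.sin(a),-np.cos(a),0],[0,0,-1]])
    def held(u):
        def f(i,j,k):
            X,Z=(.05-.1*j),(.06-.12*k);c,sn=np.cos(u[2]),np.sin(u[2])
            return p+T@np.array([u[0]+c*X+sn*Z,.007-.014*i,u[1]-sn*X+c*Z])
        return box(f)
    return held
E
python3 - <<'E'
from edges import *
im=r.camera("scene");s,p,y=state();H=heldm(p,y)
for dx in(-.002,.002,.006):
  for dz in(.024,.029,.034):
    M=H([dx,dz,0]);o=[]
    for a,b in(("frd","fru"),("fld","frd"),("bld","blu"),("fld","flu"),("blu","flu")):
        X,nn,m=obs(im,"scene",M[a],M[b],h=3);P=obs(im,"scene",M[a],M[b],h=.01)[0];d=(X-P)@nn;o.append("%+.1f/%.1f/%3.0f"%(np.median(d),d.std(),np.median(m)))
    print(dx,dz,o)
M=H([.002,.029,0]);print({k:np.round(proj("scene",v)[0],1).tolist() for k,v in M.items()})
E
```

```text
Traceback (most recent call last):
  File "edges.py", line 10, in obs
    g=np.abs(np.gradient(V,axis=1)).sum(2);w=g*np.exp(-(o/2.5)**2)
             ~~~~~~~~~~~^^^^^^^^^^
ValueError: Shape of array too small to calculate a numerical gradient, at least (edge_order + 1) elements are required.
```

```bash
python3 - <<'E'
from edges import *
im=r.camera("scene");s,p,y=state();H=heldm(p,y)
for dx,dz in((-.002,.029),(.002,.024),(.002,.029),(.002,.034),(.006,.029)):
    M=H([dx,dz,0]);o=[]
    for a,b in(("frd","fru"),("fld","frd"),("bld","blu"),("fld","flu"),("blu","flu")):
        X,nn,m=obs(im,"scene",M[a],M[b],h=3);d=(X-proj("scene",M[a]))@nn;o.append("%+.1f/%.1f/%3.0f"%(np.median(d),d.std(),np.median(m)))
    print(dx,dz,o)
M=H([.002,.029,0]);print({k:np.round(proj("scene",v)[0],1).tolist() for k,v in M.items()})
E
```

```text
-0.002 0.029 ['-0.4/0.7/ 21', '+0.6/0.5/ 27', '-0.4/1.2/ 13', '-0.6/0.9/ 23', '-0.0/1.1/ 19']
0.002 0.024 ['+0.2/0.8/ 21', '+1.6/1.3/ 24', '+0.6/0.7/ 13', '+0.2/1.3/ 24', '+0.0/0.7/ 19']
0.002 0.029 ['+0.4/0.7/ 22', '+0.6/0.4/ 28', '+0.6/0.8/ 13', '+0.2/1.3/ 27', '-0.0/0.8/ 18']
0.002 0.034 ['+0.2/0.7/ 22', '-0.2/0.8/ 29', '+0.6/1.0/ 14', '+0.2/1.3/ 27', '-0.8/0.2/ 17']
0.006 0.029 ['+1.0/1.1/ 23', '+0.6/0.3/ 26', '+1.4/0.4/ 12', '+0.8/1.2/ 27', '-0.8/0.5/ 15']
{'bld': [149.0, 149.2], 'blu': [141.2, 114.9], 'brd': [173.9, 131.0], 'bru': [168.2, 96.9], 'fld': [152.4, 151.2], 'flu': [144.8, 116.8], 'frd': [177.3, 132.8], 'fru': [171.8, 98.7]}
```

```bash
cat >> plan.py <<'E'
import os
if os.path.exists("rt.npy"):
    t_=np.load("rt.npy")
    def Q(x,z,y=0): return base(t_,x,y,z)
    yq=np.degrees(t_[2])-90
    def loc(p): return np.array([np.cos(t_[2])*(p[0]-t_[0])+np.sin(t_[2])*(p[1]-t_[1]),-np.sin(t_[2])*(p[0]-t_[0])+np.cos(t_[2])*(p[1]-t_[1]),p[2]])
E
python3 - <<'E'
from plan import *
s,p,y=state();print(loc(p),y,yq);plan([(Q(.0145,.147,.0005),yq,9)])
E
```

```text
[0.01222996 0.0003989  0.25966093] -19.563058363758408 -20.088801969261098
9 [ 0.4629 -0.2199  0.1467] -20.6 [0,0,1.3,0,0,0,1.2,0,0,0,1.3,0,0,0,1.2,0,0,0,1.3,0,0,-0.1,1.2,0,0,0,1.3,0,0,-0.1,1.2,0,0,0,1.3,1]
```

Emit:
arm_command(moves=[0,-0.1,1.2,0.5,0,-0.1,1.3,0,0,0,1.3,0,0,0,1.3,0,0,0,1.3,0,0,0,1.3,0,0,0,1.3,0,0,0,1.2,0,0,0,1,0,0,0,0,0,0,0,0,0])

```text
time: 11.55
ee_pos: [0.4627, -0.2198, 0.1471]
eef_rot: [0.985, -0.175, -0.0, -0.0]
ft_force: [0.1, 0.5, -2.2]
width: 0.0138
grip_force: 25.0
```

```bash
python3 - <<'E'
from edges import *
im={"h":(r.camera("scene"),1.0)};s,p,y=state();print(loc(p),y,s["ft_force"]);H=heldm(p,y)
for st in([.0005,.0305,0],[.004,.029,0],[-.003,.031,-.01]):
    print(np.round(fit_edges(H,st,[("h","scene","frd","fru"),("h","scene","bld","blu"),("h","scene","blu","flu")],im,np.array([.01,.01,.02])),4))
E
```

```text
[0.01424185 0.00025243 0.14780383] -20.115470960856108 [ 0.21679653  0.1452382  -1.44060591]
('h', 'scene', 'frd', 'fru') med -0.34 sd 0.57
('h', 'scene', 'bld', 'blu') med 0.67 sd 0.92
('h', 'scene', 'blu', 'flu') med -0.05 sd 0.28
[-0.0022  0.0346 -0.0078]
('h', 'scene', 'frd', 'fru') med -0.35 sd 0.59
('h', 'scene', 'bld', 'blu') med 0.74 sd 0.89
('h', 'scene', 'blu', 'flu') med -0.06 sd 0.23
[-0.0022  0.0348 -0.0082]
('h', 'scene', 'frd', 'fru') med -0.55 sd 0.65
('h', 'scene', 'bld', 'blu') med 0.85 sd 0.82
('h', 'scene', 'blu', 'flu') med 0.09 sd 0.26
[-0.0026  0.0342 -0.0158]
```

Emit:
arm_command(moves=[0,0,0.2,0,0,0,0.1,0,0,0,0.1,0,0,0,0,0])

```text
time: 11.93
ee_pos: [0.4629, -0.22, 0.1436]
eef_rot: [0.985, -0.175, 0.0, 0.0]
ft_force: [0.8, -0.5, -2.6]
width: 0.0138
grip_force: 25.0
```

Emit:
arm_command(moves=[0,0,0.1,0,0,0,0.1,0,0,0,0,0])

```text
time: 12.18
ee_pos: [0.463, -0.22, 0.1416]
eef_rot: [0.985, -0.175, 0.0, 0.0]
ft_force: [0.5, -0.2, -2.1]
width: 0.0135
grip_force: 25.0
```

Emit:
arm_command(moves=[0,0,0.1,0,0,0,0.1,0,0,0,0,0])

```text
time: 12.43
ee_pos: [0.4635, -0.2206, 0.1412]
eef_rot: [0.985, -0.175, 0.001, 0.001]
ft_force: [-3.5, 0.3, 12.8]
width: 0.0139
grip_force: 25.0
```

Emit:
arm_command(moves=[0,0,0.1,0,0,0,0,0])

```text
time: 12.6
ee_pos: [0.4638, -0.2209, 0.1411]
eef_rot: [0.985, -0.175, 0.001, 0.001]
ft_force: [-6.4, 0.4, 18.9]
width: 0.0137
grip_force: 25.0
```

Emit:
arm_command(moves=[0,0,-0.2,0,0,0,0,0,0,0,0,0])

```text
time: 12.85
ee_pos: [0.4634, -0.2203, 0.1414]
eef_rot: [0.985, -0.175, 0.001, 0.0]
ft_force: [-1.8, -0.4, 7.3]
width: 0.0139
grip_force: 25.0
```

```bash
python3 - <<'E'
from edges import *
s,p,y=state();print(loc(p),y,s["ft_force"],s["torque"])
im={"h":(r.camera("scene"),1.0)};H=heldm(p,y)
for st in([-.001,.032,0],):
    print(np.round(fit_edges(H,st,[("h","scene","frd","fru"),("h","scene","fld","flu"),("h","scene","blu","flu")],im,np.array([.01,.002,.02])),4))
M=H([0,.032,0])
o=cv2.resize(im["h"][0],None,fx=4,fy=4,interpolation=cv2.INTER_CUBIC)
for n in "bf":cv2.polylines(o,[np.int32((proj("scene",[M[n+a] for a in("ld","rd","ru","lu")])+.5)*4)],True,(255,0,0) if n=="f" else (0,0,255),1)
cv2.imwrite("pics/m8.png",o[90*4:90*4+440,105*4:105*4+480,::-1])
E
```

```text
[ 0.01397505 -0.00016525  0.1414227 ] -20.128677442013036 [-1.79323067 -0.4231061   7.34786618] [-0.0134706   0.48857712  0.02200445]
('h', 'scene', 'frd', 'fru') med 0.00 sd 0.52
('h', 'scene', 'fld', 'flu') med 0.00 sd 0.43
('h', 'scene', 'blu', 'flu') med 0.11 sd 0.33
[-0.0002  0.0319  0.0063]
```

View pics/m8.png

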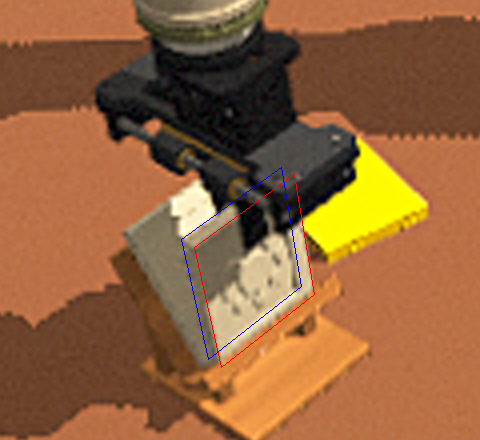

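The overlay matches the tile: bottom edge on the ledge from about (221,366) to (315,294), relief out, centred on the rack tile. I'll ease off, shift it 1.5 mm inward and open so that it leans on the rear finger.

Emit:
arm_command(moves=[0,0,-0.1,0,0,0.1,0,0,0,0.05,0,0,0,0,0,0])

```text
time: 13.23
ee_pos: [0.462, -0.2214, 0.141]
eef_rot: [0.985, -0.175, -0.0, -0.0]
ft_force: [-0.2, 0.1, -2.6]
width: 0.0135
grip_force: 25.0
```

Emit:
arm_command(moves=[0,0,0.05,0,0,0,0,0])

```text
time: 13.4
ee_pos: [0.4622, -0.2213, 0.1409]
eef_rot: [0.985, -0.175, -0.0, -0.0]
ft_force: [0.5, 0.5, -1.5]
width: 0.0136
grip_force: 25.0
```

Emit:
arm_command(moves=[0,0,0.1,0,0,0,0,0])

```text
time: 13.57
ee_pos: [0.4627, -0.2217, 0.1405]
eef_rot: [0.985, -0.175, 0.001, 0.0]
ft_force: [-0.1, -0.9, 2.1]
width: 0.0135
grip_force: 25.0
```

```bash
python3 - <<'E'
from plan import *
s,p,y=state();print(loc(p),y,s["ft_force"])
E
```

```text
[1.24669743e-02 3.68291787e-05 1.40522090e-01] -20.128485877224485 [-0.1115651  -0.90133491  2.08112332]
```

Emit:
arm_command(moves=[0,0,0,0,0,0,0,0,0,0,0,0,0,0,0,0,0,0,0,0,0,0,0,0], fingers=41, squeeze=5)

```text
time: 14.07
ee_pos: [0.4623, -0.2213, 0.14]
eef_rot: [0.985, -0.175, -0.0, 0.0]
ft_force: [-0.8, 0.2, 0.6]
width: 0.0345
grip_force: 0.1
```

```bash
python3 - <<'E'
from plan import *
s,p,y=state();print(loc(p),y,s["ft_force"],s["width"],s["grip_force"])
plan([(Q(-.004,.149,0),None,4),(Q(-.027,.149,0),None,6)])
E
```

```text
[0.01265214 0.00048273 0.13997234] -20.120250522726792 [-0.79337024  0.20674703  0.61094022] 0.034522834045067806 0.13318886747583747
4 [ 0.4565 -0.2373  0.149 ] -20.1 [0,0.4,-0.2,0,0,0.4,-0.2,0,0,0.4,-0.3,0,0,0.5,-0.2,0]
6 [ 0.4495 -0.2593  0.149 ] -20.1 [0,0.4,0,0,0,0.4,0,0,0,0.4,0,0,0,0.4,0,0,0,0.3,0,0,0.1,0.4,0,0]
```

Emit:
arm_command(moves=[0,0.3,-0.2,0,0,0.4,-0.2,0,0,0.4,-0.3,0,0,0.4,-0.2,0,0,0.4,0,0,0,0.4,0,0,0,0.4,0,0,0,0.4,0,0,0,0.3,0,0,0,0.3,0,0,0,0,0,0])

```text
time: 14.98
ee_pos: [0.4493, -0.2568, 0.149]
eef_rot: [0.985, -0.175, -0.0, 0.0]
ft_force: [-0.3, -0.6, -0.3]
width: 0.0358
grip_force: 0.5
```

```bash
cat > tile2.py <<'E'
from edges import *
def newm(tilt_n=None):
    # v: dx out-of-plane bottom n0, lateral y, lean (rad from vertical), roll about normal, yaw
    def m(v):
        n0,yy,th,roll,yaw=v;U_=np.array([-np.sin(th),0,np.cos(th)]);N_=np.array([np.cos(th),0,np.sin(th)])
        A=P0+n0*N   # front bottom corner on ledge
        def f(i,j,k):
            Y,Zz=.1*j-.05,.12*k;c,s=np.cos(roll),np.sin(roll);Y2,Z2=c*Y-s*Zz+yy,s*Y+c*Zz
            o=np.array([0,Y2,0])+Z2*U_+(i-1)*.014*N_;c,s=np.cos(yaw),np.sin(yaw)
            o=np.array([c*o[0]-s*o[1],s*o[0]+c*o[1],o[2]])+A
            return base(t_,o[0],o[1],o[2])
        return box(f)
    return m
E
python3 - <<'E'
from tile2 import *
s,p,y=state();print(loc(p),y,s["ft_force"],s["width"],s["grip_force"])
im={"h":(r.camera("scene"),1.0)}
v=fit_edges(newm(),[.028,0,np.radians(24),0,0],[("h","scene","frd","fru"),("h","scene","fld","flu"),("h","scene","fld","frd")],im,np.array([.003,.005,.06,.02,.02]))
print(np.round(v,4),np.degrees(v[2:]))
E
```

```text
[-0.02513258  0.00052952  0.14895198] -20.166133534118867 [-0.28286787 -0.55060159 -0.28143403] 0.03576647769679257 0.4644415411166847
('h', 'scene', 'frd', 'fru') med 0.00 sd 0.35
('h', 'scene', 'fld', 'flu') med 0.00 sd 0.18
('h', 'scene', 'fld', 'frd') med 0.04 sd 0.24
[ 0.0203  0.0033  0.4134  0.0008 -0.0166] [23.68337814  0.04808994 -0.9538377 ]
```

Emit:
arm_command(moves=[0,0.2,-0.1,0,0,0.2,-0.1,0,0,0.1,-0.2,0,0,0,-0.2,0,0,0,-0.3,0,0,0,-0.5,0,0,0,-1,0,0,0,-1.5,0,0,0,-1.5,0,0,0,-1.5,0,0,0,-1.5,0,0,0,0,0])

```text
time: 16.03
ee_pos: [0.4493, -0.2613, 0.237]
eef_rot: [0.985, -0.175, 0.002, 0.001]
ft_force: [0.4, 0.4, 0.1]
width: 0.0357
grip_force: 0.0
```

```bash
python3 - <<'E'
from tile2 import *
s,p,y=state();print(loc(p),y,s["ft_force"],s["width"])
im={"h":(r.camera("scene"),1.0),"t":(r.camera("top"),1.0)}
for th in(30,27):
  v=fit_edges(newm(),[.028,0,np.radians(th),0,0],[("h","scene","frd","fru"),("h","scene","fld","flu"),("h","scene","fld","frd"),("h","scene","flu","fru"),("t","top","flu","fld"),("t","top","frd","fru"),("t","top","fld","frd")],im,np.array([.01,.01,.06,.02,.02]))
  print(np.round(v,4),np.degrees(v[2:]))
print(np.round(fit_edges(rackm,t_,[("h","scene","bld","blu"),("h","scene","blu","bru"),("h","scene","bru","brd"),("t","top","blu","bru"),("t","top","brd","bru"),("t","top","bld","blu")],im,np.array([.01,.01,.05])),4),t_)
E
```

```text
[-0.02931122 -0.0010333   0.23695475] -20.109945474794163 [0.36797254 0.39565082 0.1410869 ] 0.03569093140503124
('h', 'scene', 'frd', 'fru') med -0.10 sd 0.22
('h', 'scene', 'fld', 'flu') med 0.30 sd 0.24
('h', 'scene', 'fld', 'frd') med -0.53 sd 0.24
('h', 'scene', 'flu', 'fru') med -1.46 sd 0.88
('t', 'top', 'flu', 'fld') med -0.37 sd 0.53
('t', 'top', 'frd', 'fru') med -0.32 sd 0.16
('t', 'top', 'fld', 'frd') med 0.11 sd 0.38
[ 0.0251  0.001   0.521   0.0372 -0.066 ] [29.85342023  2.12888019 -3.78429384]
('h', 'scene', 'frd', 'fru') med 0.03 sd 0.27
('h', 'scene', 'fld', 'flu') med 0.26 sd 0.17
('h', 'scene', 'fld', 'frd') med -0.48 sd 0.23
('h', 'scene', 'flu', 'fru') med -1.63 sd 0.90
('t', 'top', 'flu', 'fld') med -0.40 sd 0.54
('t', 'top', 'frd', 'fru') med -0.33 sd 0.14
('t', 'top', 'fld', 'frd') med 0.10 sd 0.41
[ 0.0251  0.0009  0.5196  0.0331 -0.0635] [29.76883034  1.89606357 -3.63791963]
('h', 'scene', 'bld', 'blu') med 0.30 sd 0.27
('h', 'scene', 'blu', 'bru') med -0.08 sd 0.18
('h', 'scene', 'bru', 'brd') med 0.30 sd 0.17
('t', 'top', 'blu', 'bru') med 0.00 sd 0.30
('t', 'top', 'brd', 'bru') med 0.09 sd 0.18
('t', 'top', 'bld', 'blu') med 0.00 sd 1.14
[ 0.4594 -0.2346  1.2272] [ 0.4584461  -0.23339605  1.22018059]
```

Emit:
arm_command(moves=[0,1,-1.5,0,0,2.5,-1.5,0,0,3,-1,0,0,3,-1,0,0,3,-1,0,0,3,0,0,0,3,0,0,0,3,0,0,0,3,0,0,0,3,0,0,0,2.5,0,0,0,0,0,0])

```text
time: 17.13
ee_pos: [0.3404, -0.5468, 0.2907]
eef_rot: [0.984, -0.178, -0.002, 0.0]
ft_force: [-0.4, 0.3, 0.0]
width: 0.0353
grip_force: 0.0
```

```bash
cat > chk.py <<'E'
from tile2 import *
s,p,y=state();print(p,y,s["ft_force"])
im={"h":(r.camera("scene"),1.0),"t":(r.camera("top"),1.0)}
v=fit_edges(newm(),[.028,0,np.radians(30),0,0],[("h","scene","frd","fru"),("h","scene","fld","frd"),("h","scene","flu","fru"),("t","top","flu","fld"),("t","top","frd","fru"),("t","top","fld","frd")],im,np.array([.01,.01,.06,.02,.02]))
print("new",np.round(v,4),np.degrees(v[2:]))
w=fit_edges(rackm,t_,[("h","scene","bld","blu"),("h","scene","blu","bru"),("t","top","blu","bru"),("t","top","brd","bru"),("t","top","bld","blu")],im,np.array([.01,.01,.05]))
print(np.round(w,4),t_)
E
python3 chk.py
```

```text
[ 0.34039799 -0.54684784  0.29074416] -20.492829053939086 [-0.38494143  0.2773019   0.02782396]
('h', 'scene', 'frd', 'fru') med 0.29 sd 0.24
('h', 'scene', 'fld', 'frd') med -0.69 sd 0.23
('h', 'scene', 'flu', 'fru') med -0.92 sd 0.92
('t', 'top', 'flu', 'fld') med 0.12 sd 0.24
('t', 'top', 'frd', 'fru') med -0.06 sd 0.15
('t', 'top', 'fld', 'frd') med -0.08 sd 0.22
new [ 0.026  -0.0008  0.5071 -0.003  -0.0075] [29.05569516 -0.17079924 -0.42763455]
('h', 'scene', 'bld', 'blu') med 0.12 sd 0.22
('h', 'scene', 'blu', 'bru') med -0.10 sd 0.20
('t', 'top', 'blu', 'bru') med -0.10 sd 0.25
('t', 'top', 'brd', 'bru') med -0.08 sd 0.22
('t', 'top', 'bld', 'blu') med 0.00 sd 0.71
[ 0.4593 -0.2343  1.2219] [ 0.4584461  -0.23339605  1.22018059]
```

```bash
python3 - <<'E'
from tile2 import *
L=lambda f:(cv2.imread(f)[...,::-1].copy(),1.5625)
up=lambda n:(cv2.resize(r.camera(n),(800,600),interpolation=cv2.INTER_CUBIC),1.5625)
A={"h":L("pics/scene0.png"),"t":L("pics/top0.png")};B={"h":up("scene"),"t":up("top")}
# side/back edges common to both pictures; front-face top corners too
M=rackm(t_)
for c,k,a,b in(("scene","h","bld","blu"),("scene","h","blu","bru"),("top","t","blu","bru"),("top","t","brd","bru"),("scene","h","blu","flu")):
    X,n,_=obs(*A[k][:1],c,M[a],M[b],1.5625);Y,_,_=obs(*B[k][:1],c,M[a],M[b],1.5625)
    d=(Y-X)@n;print(c,a,b,"shift px med %.2f sd %.2f"%(np.median(d),d.std()))
ed=[("t","top","frd","fru"),("t","top","fld","frd"),("h","scene","frd","fru"),("h","scene","fld","frd")]
# same fit of the front tile edges, initial (rack tile, n=14) vs now (new tile, n=28)
for I,n in((A,.014),(B,.028)):
    v=fit_edges(newm(),[n,0,np.radians(30),0,0],ed,I,np.array([.01,.01,.06,.02,.02]),verbose=False);print(np.round(v*1e3,1))
E
```

```text
scene bld blu shift px med -1.40 sd 0.67
scene blu bru shift px med 0.00 sd 0.27
top blu bru shift px med 0.00 sd 0.04
top brd bru shift px med 0.00 sd 0.35
scene blu flu shift px med 0.00 sd 0.15
[ 1.380e+01 -5.000e-01  5.227e+02 -1.200e+00 -9.000e-01]
[ 2.570e+01 -3.000e-01  4.914e+02  2.100e+00 -1.050e+01]
```

```bash
python3 - <<'E'
from tile2 import *
A=(cv2.imread("pics/top0.png")[...,::-1].copy());B=cv2.resize(r.camera("top"),(800,600),interpolation=cv2.INTER_CUBIC)
A2=(cv2.imread("pics/scene0.png")[...,::-1].copy());B2=cv2.resize(r.camera("scene"),(800,600),interpolation=cv2.INTER_CUBIC)
for nm,I,I2,n in(("before",A,A2,.014),("now",B,B2,.028)):
    for c,i,eds in(("top",I,(("fld","frd"),("flu","fru"),("frd","fru"),("fld","flu"))),("scene",I2,(("fld","frd"),("frd","fru"),("fld","flu"),("flu","fru")))):
        M=newm()([n,0,np.radians(30),0,0]);M2=newm()([n+.003,0,np.radians(30),0,0])
        for a,b in eds:
            X,nn,m=obs(i,c,M[a],M[b],1.5625,h=3);d=(X-proj(c,M[a]))@nn;g=((proj(c,M2[a])-proj(c,M[a]))@nn)[0]
            h=len(d)//3;print(nm,c,a,b,"off px: first %.2f mid %.2f last %.2f | sd %.2f, +3mm n = %.2f px"%(np.median(d[:h]),np.median(d[h:-h]),np.median(d[-h:]),d.std(),g))
E
```

```text
before top fld frd off px: first -0.10 mid 0.00 last 0.00 | sd 0.19, +3mm n = 0.95 px
before top flu fru off px: first 0.10 mid -1.00 last -1.00 | sd 0.92, +3mm n = 1.00 px
before top frd fru off px: first -0.20 mid -0.00 last -0.10 | sd 0.23, +3mm n = -0.40 px
before top fld flu off px: first -0.20 mid -0.00 last -0.30 | sd 0.19, +3mm n = -0.52 px
before scene fld frd off px: first -0.00 mid -0.20 last 0.00 | sd 0.20, +3mm n = 0.34 px
before scene frd fru off px: first -0.20 mid 0.20 last -0.00 | sd 0.20, +3mm n = 0.47 px
before scene fld flu off px: first -0.60 mid -0.40 last -0.20 | sd 0.25, +3mm n = 0.43 px
before scene flu fru off px: first -1.00 mid -1.00 last -0.70 | sd 0.22, +3mm n = 0.26 px
now top fld frd off px: first -0.60 mid -0.40 last -0.40 | sd 0.23, +3mm n = 0.96 px
now top flu fru off px: first -0.30 mid -0.20 last -0.40 | sd 0.74, +3mm n = 1.02 px
now top frd fru off px: first -0.00 mid -0.20 last -0.10 | sd 0.19, +3mm n = -0.41 px
now top fld flu off px: first -0.00 mid -0.20 last -0.00 | sd 0.16, +3mm n = -0.54 px
now scene fld frd off px: first -0.80 mid -1.00 last -0.70 | sd 0.21, +3mm n = 0.35 px
now scene frd fru off px: first -0.00 mid 0.40 last 0.10 | sd 0.18, +3mm n = 0.48 px
now scene fld flu off px: first -0.40 mid -0.20 last -0.00 | sd 0.19, +3mm n = 0.43 px
now scene flu fru off px: first -2.00 mid -0.60 last -1.90 | sd 0.85, +3mm n = 0.26 px
```

```bash
python3 -c "
from bench import r
print(r.read_state()['time'],r.close_job())"
```

```text
the job is handed in; nothing more can be done
17.4333 None
```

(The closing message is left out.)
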